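# Extend the bench back stop by one lock position

### The arm

A 6-joint arm with a two-finger parallel gripper is mounted at the origin on the work surface. World frame = base frame: x ahead of the robot, y to its left, z up, the work surface at z = 0. Lengths are in m, angles in rad, forces in N, time in s.
With the tool pointing down it reaches from about 0.325 to 0.85 m from the base axis. Payload 4.4 kg.
Tool frame: the origin (TCP) lies midway between the tips of the shut fingers; the grasp point (between the pads) lies 19 mm behind it (robot.grasp_offset is the distance from the TCP to the grasp point, in m); z points along the fingers, y is the line along which they close (so a half turn about z gives the same grasp; the last joint's range is limited). The gripper opens to 94 mm and grips with 3 to 60 N. Pads are 16 mm wide; open, the fingers measure 119 mm over their backs; the gripper's body (75 mm by 177 mm) begins 78 mm behind the grasp point.
Start: joints at [1.05, 0.207, 1.542, -0, 1.393, -0.15], TCP at [0.208, 0.536, 0.205] pointing down, gripper open.
Joint ranges: [-2.73, 2.73], [-0.86, 2.22], [0.23, 2.46], [-1.11, 4.25], [0.08, 2.63], [-2.82, 2.82]. Speed limits (rad/s): [2.79, 2.79, 3.14, 3.14, 3.14, 3.14].

### API

Orientations are given as a unit quaternion [w, x, y, z].
In Python, from rig import robot gives the robot as it stands. The module is installed in compiled form; this text tells all that it offers.
- The arm moves only by the tool send_rows, never from a script. Its argument "deltas" is a list of rows, each an object with "offset": the shift along the tool's x, y, z in cm, a list of three; "roll": the turn about the tool's z in rad; "jaw": the finger opening in cm, from 0 to 9.4. A call has 1 to 8 rows; each row shifts and turns the commanded pose from where the row before left it, along the tool's axes as they then stand; what a row does not reach is not made up. A row lasts 1/8 s, in which the tool goes at most 62.5 mm and 10.7 degrees, less where a joint would pass 70% of its speed; a pose out of reach is approached as far as the arm can. A call with a gripper value outside its range is refused whole. The fingers move at their own pace and stop on an object; "grip_force" is the grip in N (left out, the last holds). Time passes only in rows, so rows that do not move let the fingers close. It gives the time, the measured TCP pose, the force, the opening and the grip force at its end, in the units of the state.
- robot.observe(): the state, without advancing time (a new reading comes with each control period).
- robot.capture(name): name is "scene" or "top"; returns a dict with "image" (384x512x3 uint8, red, green, blue), "fx", "fy", "cx", "cy" (pixels), "position" and "attitude" of the camera in the world. Camera axes: x right, y down, z forward; pixel columns grow to the right and rows downward; lengths in m; the calibration is good to about 2 mm. A picture is of the moment at which its call begins. There is no depth.
- robot.job_done(): hands the job in; it is judged then, once.
The state is a dict: "time": time; "q": joint angles; "qvel": joint speeds; "effort": joint torques, N m; "eef_pos": TCP position; "orientation": TCP orientation; "wrist_force": force on the tool from outside, world axes, zero at the start; "torque": the same for the moment, N m; "gripper_width": finger opening in m; "finger_force": force on a finger pad.
Only numpy, scipy, OpenCV 4.12 (cv2) and the standard library are available. Lean on these libraries where they do the work, as an engineer would, in place of code of your own. Each camera call takes 0.05 s, during which the arm holds its last target. There are 200 camera calls.

### The job

Let the yellow back-stop tube out by one lock position, away from the green post: pinch its red snap button in flush, slide the tube until the button snaps out again in the slot, and give the tube a light tug along its length to be sure it is locked. Go by feel and never strain the button: while it holds the tube, pull with no more than about 15 N. Then let go of everything, and leave the other things on the bench where they are.

Things in the scene. Friction and masses are not known exactly. Their poses are not given: they have to be found in the camera images.
- stop_base: Green stand bolted to the bench, never moves. Base plate 330 x 100 x 12 mm (x -180..150), post 112 mm tall at x -175..-135, and a fixed 30 mm square steel tube running level from the post at 85 mm height. Origin: on the bench straight under the tube axis, at the button. x: along the tube, away from the post, the way the yellow tube is let out; the button is on the -y side; z up.
- stop_tube: Yellow 36 x 36 mm square tube (wall 2 mm) sliding on the steel tube along the stand's x; friction about 3 N, stays put. Origin: on its axis, 85 mm up, at its round hole; axes as the stand's; starts at the stand's x = 0. Reaches x -115..+95 mm, then a 75 x 75 mm end plate to +109 mm. On its -y side: a 16 mm round hole at x = 0 (black line across the top there) and a black slot behind it.
- slot_mid (a point): Middle of the black slot (46 x 16 mm) in the tube's -y face, 61 mm from the round hole towards the post. Behind it, unseen, is a catch plate with the next hole, set anew each time: the tube travels 46 to 76 mm along +x until the button springs out in the slot and holds it (play 1 mm). By feel: the dome first draws the tube forward by some 5 N over about 6 mm, then the pull needed rises steeply.
- snap_button: Red spring button, 14 mm across, dome end, in the round hole at the start. Carried by the inner steel tube: it only moves in and out along the stand's y. Origin: tip of the dome; out, it is 8 mm proud of the yellow tube (y = -26, z = 85 mm in the stand's frame). Push towards +y: 3.5 N to start, 6 N fully in. Not pressed, its straight flank locks the tube; under the wall it stays in.
- button_seat (a point): Point on the steel tube's axis behind the button, 85 mm above the bench (26 mm behind the dome tip), fixed. A pad laid flat (40 N pinch) on the yellow tube's side over the hole, the other pad across from it, holds the button flush (8 mm in); pulling the tube along +x with 8 to 15 N then makes the hole's rim push the domed button the last 2 mm under the wall, and the tube runs free.
- coil_element: Bystander: loose steel heating coil standing on end, 54 mm across, 52 mm tall, origin at the centre of its underside.
- fittings_can: Bystander: loose grey can, 60 mm across, 70 mm tall, origin at the centre of its underside.
- blue_tray: Bystander: blue tray with coils, 200 x 150 x 60 mm, origin at the centre of its underside.
- spanner: Bystander: steel spanner lying on the bench beyond the stand.

How it is judged:
On the way, in this order (a step that is already met when the one before it is completed fails the run):
1. the button is pressed flush (7 mm or more in) while the tube is still at its first hole (within 3 mm of the start) (y of snap_button in the frame of stop_base above -0.019 m and x of stop_tube in the frame of stop_base between -0.003 and 0.003 m), for 0.05 s.
2. the tube is on its way, the button hidden under its wall (x of stop_tube in the frame of stop_base between 0.012 and 0.034 m and y of snap_button in the frame of stop_base above -0.018 m), for 0.05 s.
3. the button stands out in the slot, in the next hole, and the tube is tugged against it with 4 N or more (x of stop_tube in the frame of stop_base between 0.042 and 0.08 m and y of snap_button in the frame of stop_base below -0.0245 m and contact force between stop_tube and snap_button above 4 N), for 0.1 s.
At the end, for the whole second after the job is handed in: The yellow tube rests farther out than at the start, locked: the red button stands out at the next hole in the slot (at least 6.5 mm of its 8 mm, tube 42 to 80 mm out), and the bystanders are within 20 mm of where they were (x of stop_tube in the frame of stop_base between 0.042 and 0.08 m and y of snap_button in the frame of stop_base below -0.0245 m and linear speed of stop_tube below 0.005 m/s and distance of each of coil_element, fittings_can, blue_tray, spanner from where it was at the start of the episode below 0.02 m); the robot touches nothing.
It fails at once if the tube strains the button with more than 20 N (contact force between stop_tube and snap_button above 20 N).
It fails at once if the tube is driven past the slot (more than 80 mm) or pushed back towards the post (more than 5 mm) (x of stop_tube in the frame of stop_base above 0.08 m or x of stop_tube in the frame of stop_base below -0.005 m).
It fails at once if a bystander (coil, can, tray or spanner) is moved more than 20 mm (distance of any of coil_element, fittings_can, blue_tray, spanner from where it was at the start of the episode above 0.02 m).
It also fails if it takes over 48 s, if anything falls off the work surface, if the arm or the gripper's body presses on something with over 40 N, if the wrist force passes 120 N, or if a joint passes its speed limit or range.

## Working session

There is one attempt and no reset: what is moved stays moved. The work goes in short steps, Python scripts to look and compute and a tool call to move; the robot and the scene stay as the last step left them, time stands still between calls to the robot, and variables do not carry over. Pictures are saved under pics/ and viewed, at most 10 in all, crops included, and the job is handed in when it is done.

Besides the shell and the picture viewer there is one more tool, called after ">>>" as a command line: name --argument value ..., lists and objects as JSON in quotes. send_rows: Moves the arm, as the interface text tells. Its arguments: {"type":"object","properties":{"deltas":{"type":"array"},"grip_force":{"type":"number"}},"required":["deltas"]}

```bash
mkdir -p pics
cat > h.py <<'E'
import numpy as np, cv2
from rig import robot
from scipy.spatial.transform import Rotation as R
def cap(n,f=None):
    c=robot.capture(n)
    if f: cv2.imwrite('pics/'+f,cv2.cvtColor(c['image'],cv2.COLOR_RGB2BGR))
    return c
def rot(c):
    a=np.array(c['attitude'],float)
    return a if a.shape==(3,3) else R.from_quat(a[[1,2,3,0]]).as_matrix()
def plane(c,uv,z):
    d=rot(c)@np.array([(uv[0]-c['cx'])/c['fx'],(uv[1]-c['cy'])/c['fy'],1]); p=np.array(c['position'])
    return p+d*(z-p[2])/d[2]
def proj(c,P):
    q=rot(c).T@(np.array(P)-c['position']); return [c['fx']*q[0]/q[2]+c['cx'],c['fy']*q[1]/q[2]+c['cy']]
E
python3 - <<'E'
from h import *
for n in('scene','top'):
    c=cap(n,n+'0.png'); print(n,{k:np.round(c[k],3) for k in c if k!='image'})
print(robot.observe())
E
```

```text
scene {'fx': np.float64(419.048), 'fy': np.float64(419.048), 'cx': np.float64(253.53), 'cy': np.float64(183.119), 'position': array([1.311, 0.262, 1.031]), 'attitude': array([-0.192,  0.525,  0.782, -0.277])}
top {'fx': np.float64(431.4), 'fy': np.float64(431.4), 'cx': np.float64(253.614), 'cy': np.float64(184.177), 'position': array([ 0.483, -0.039,  1.225]), 'attitude': array([ 0.027, -0.704,  0.709, -0.03 ])}
{'time': 0.1, 'q': array([ 1.04949816e+00,  2.07319004e-01,  1.54276067e+00, -1.66838737e-05,
        1.39352493e+00, -1.50522443e-01]), 'qvel': array([-0.00150512, -0.00099706, -0.0017852 , -0.00194769,  0.00027019,
        0.00180643]), 'effort': array([-9.65394647e-04, -3.71865427e+01, -2.82291394e+01,  6.99960790e-02,
        3.12053226e-02, -3.91245214e-05]), 'eef_pos': array([0.20801256, 0.53528912, 0.20443981]), 'orientation': array([-3.23847781e-04,  1.84326215e-01,  9.82864606e-01, -9.52459011e-04]), 'wrist_force': array([ 1.44669829, -0.37360059, -0.15412126]), 'torque': array([-0.00124875, -0.05052054, -0.03362402]), 'finger_force': 0.0, 'gripper_width': 0.09373865836735396}
```

View pics/scene0.png

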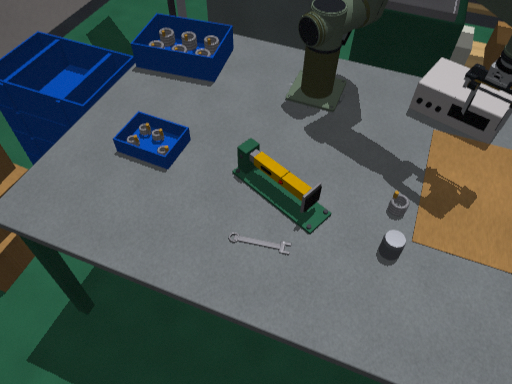

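View pics/top0.png

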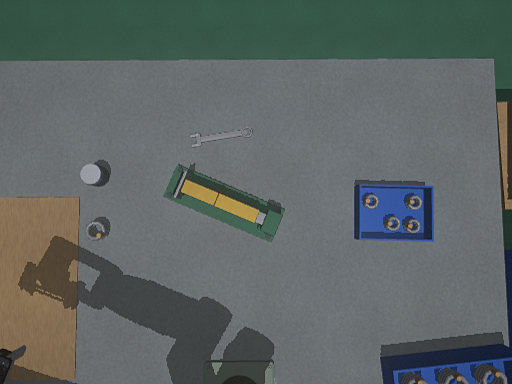

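The scene view shows the stand at about (285,185), with the end plate at (312,196), the can at (393,245) and the coil at (398,205). The top view shows the yellow tube from (183,187) to (258,218), with the black line at about (216,199).

Run:
```python
from h import *
for n in('top','scene'):
    c=cap(n); h=cv2.cvtColor(c['image'],cv2.COLOR_RGB2HSV)
    m=cv2.inRange(h,(18,140,110),(32,255,255))
    if n=='scene': m[:,340:]=0
    if n=='top': m[:,:150]=0;m[:,300:]=0
    m2=cv2.morphologyEx(m,cv2.MORPH_CLOSE,np.ones((5,5)))
    k,l,s,_=cv2.connectedComponentsWithStats(m2); i=1+s[1:,4].argmax(); print(n,s[i])
    cnt=cv2.findContours((l==i).astype(np.uint8),0,2)[0][0]
    if n=='top':
        pts=np.array([plane(c,p[0],.103)[:2] for p in cnt],np.float32)
        (ctr,sz,a)=cv2.minAreaRect(pts); print('rect',ctr,sz,a); 
        vx,vy,_,_=cv2.fitLine(pts,cv2.DIST_L2,0,.01,.01).ravel(); print('dir',vx,vy)
        u=np.array([vx,vy]); 
        if u[1]<0:u=-u
        line=np.argwhere((l==i)&(m==0)); 
        P=np.array([plane(c,(q[1],q[0]),.103)[:2] for q in line])
        print('line',[(tuple(q[::-1]),np.round((p-ctr)@u,4)) for q,p in zip(line,P)])
        print('u',u,np.degrees(np.arctan2(u[1],u[0])))
    else:
        red=cv2.inRange(h,(0,150,80),(8,255,255)); print('red',np.argwhere(red)[:10])
    x0,y0,w,hh=s[i][:4]; im=c['image'][y0-15:y0+hh+15,x0-15:x0+w+15]
    cv2.imwrite(f'pics/{n}c.png',cv2.cvtColor(cv2.resize(im,None,fx=6,fy=6,interpolation=2),cv2.COLOR_RGB2BGR)); print(x0-15,y0-15,im.shape)
```

```text
top [ 181  180   78   42 1055]
rect (0.5329324007034302, 0.04554377496242523) (0.20800109207630157, 0.03496812283992767) 66.6200180053711
dir 0.39419565 0.91902655
line [((np.int64(218), np.int64(194)), np.float64(0.0101)), ((np.int64(217), np.int64(195)), np.float64(0.0114)), ((np.int64(218), np.int64(195)), np.float64(0.009)), ((np.int64(217), np.int64(196)), np.float64(0.0104)), ((np.int64(216), np.int64(197)), np.float64(0.0118)), ((np.int64(217), np.int64(197)), np.float64(0.0094)), ((np.int64(216), np.int64(198)), np.float64(0.0108)), ((np.int64(216), np.int64(199)), np.float64(0.0097)), ((np.int64(215), np.int64(200)), np.float64(0.0111)), ((np.int64(216), np.int64(200)), np.float64(0.0087)), ((np.int64(215), np.int64(201)), np.float64(0.0101)), ((np.int64(214), np.int64(202)), np.float64(0.0114)), ((np.int64(215), np.int64(202)), np.float64(0.0091)), ((np.int64(214), np.int64(203)), np.float64(0.0104)), ((np.int64(214), np.int64(204)), np.float64(0.0094))]
u [0.39419565 0.91902655] 66.78418
166 165 (72, 108, 3)
scene [254 152  58  43 640]
red [[180 279]
 [181 279]
 [181 280]
 [181 281]
 [182 279]
 [182 280]
 [182 281]]
239 137 (73, 88, 3)
```

```bash
cat >> h.py <<'E'
u=np.array([.3957,.9184,0]); u/=np.linalg.norm(u); v=np.array([-u[1],u[0],0])
H=np.array([.5329,.0455,0])+.0102*u   # hole on the axis, bench level
def st():
    o=robot.observe(); q=np.array(o['orientation']); M=R.from_quat(q[[1,2,3,0]]).as_matrix(); return o,M
E
python3 - <<'E'
from h import *
c=cap('scene'); h=cv2.cvtColor(c['image'],cv2.COLOR_RGB2HSV); red=cv2.inRange(h,(0,150,80),(8,255,255)); red[:,:250]=0;red[:,320:]=0
print('red',np.argwhere(red).mean(0)[::-1],'pred',proj(c,H-.022*v+[0,0,.085]), proj(c,H-.022*v+.003*u+[0,0,.085]))
o,M=st(); print(M.round(3)); ux=M.T@u; uy=M.T@v
a=np.arctan2(ux[1],ux[0]); print('roll to bring tool x on +u',a,'or',a-np.sign(a)*np.pi, 'q6',o['q'][5])
T=H+[0,0,.066]; print('hole',H,'d world',T-o['eef_pos'],'d tool now cm',100*M.T@(T-o['eef_pos']))
E
```

```text
red [279.85714286 181.28571429] pred [np.float64(279.178752792796), np.float64(182.348029359295)] [np.float64(279.9273329966096), np.float64(182.916549688382)]
[[-0.932  0.362 -0.001]
 [ 0.362  0.932 -0.001]
 [ 0.    -0.001 -1.   ]]
roll to bring tool x on +u 1.6068447097222243 or -1.5347479438675689 q6 -0.15052974128483718
hole [0.53693607 0.05486751 0.        ] d world [ 0.32875562 -0.48070963 -0.13886477] d tool now cm [-48.06167013 -32.8767043   13.91590691]
```

View pics/scenec.png

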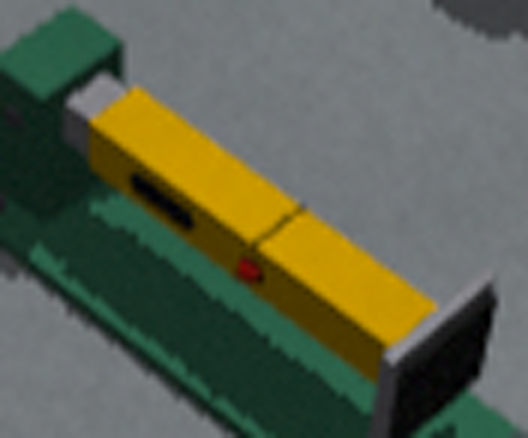

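The scene crop shows the red button at crop pixel (249,269), or about (280,181) in the full image. That is within about 1 px of the prediction from the top view. The slot lies towards the post.

>>> send_rows --deltas '[{"offset": [-4.0,-2.74,0],"roll": 0,"jaw": 9.4},{"offset": [-4.0,-2.74,0],"roll": 0,"jaw": 9.4},{"offset": [-4.0,-2.74,0],"roll": 0,"jaw": 9.4},{"offset": [-4.0,-2.74,0],"roll": 0,"jaw": 9.4},{"offset": [-4.0,-2.74,0],"roll": 0,"jaw": 9.4},{"offset": [-4.0,-2.74,0],"roll": 0,"jaw": 9.4},{"offset": [-4.0,-2.74,0],"roll": 0,"jaw": 9.4},{"offset": [-4.0,-2.74,0],"roll": 0,"jaw": 9.4}]'

```text
time: 1.25
eef_pos: [0.4279, 0.2143, 0.2056]
orientation: [0.0, 0.184, 0.983, 0.0]
wrist_force: [0.6, 0.8, -0.1]
gripper_width: 0.0939
finger_force: 0.0
```

>>> send_rows --deltas '[{"offset": [-4.0,-2.74,0],"roll": 0,"jaw": 9.4},{"offset": [-4.0,-2.74,0],"roll": 0,"jaw": 9.4},{"offset": [-4.0,-2.74,0],"roll": 0,"jaw": 9.4},{"offset": [-4.0,-2.74,0],"roll": 0,"jaw": 9.4},{"offset": [0,0,0],"roll": 0.17,"jaw": 9.4},{"offset": [0,0,0],"roll": 0.17,"jaw": 9.4},{"offset": [0,0,0],"roll": 0.17,"jaw": 9.4},{"offset": [0,0,0],"roll": 0.17,"jaw": 9.4}]'

```text
time: 2.25
eef_pos: [0.5365, 0.0554, 0.2053]
orientation: [-0.0, 0.504, 0.864, -0.0]
wrist_force: [0.4, -0.6, -0.6]
gripper_width: 0.0937
finger_force: 0.0
```

>>> send_rows --deltas '[{"offset": [0,0,0],"roll": 0.17,"jaw": 9.4},{"offset": [0,0,0],"roll": 0.17,"jaw": 9.4},{"offset": [0,0,0],"roll": 0.17,"jaw": 9.4},{"offset": [0,0,0],"roll": 0.17,"jaw": 9.4},{"offset": [0,0,0],"roll": 0.17,"jaw": 9.4},{"offset": [0,0,0],"roll": 0.077,"jaw": 9.4},{"offset": [0,0,0],"roll": 0,"jaw": 9.4}]'

```text
time: 3.12
eef_pos: [0.5365, 0.0555, 0.2053]
orientation: [-0.0, 0.835, 0.55, -0.0]
wrist_force: [-1.4, -0.5, 0.6]
gripper_width: 0.0939
finger_force: 0.0
```

```bash
cat > d.py <<'E'
from h import *
o,M=st(); ux=M.T@u; T=H+[0,0,.066]
print('t',o['time'],'roll err',np.arctan2(ux[1],ux[0]),'tilt',M[2].round(4),'d tool cm',100*M.T@(T-o['eef_pos']),'Fu,Fv,Fz',o['wrist_force']@u,o['wrist_force']@v,o['wrist_force'][2],'w',o['gripper_width'],'ff',o['finger_force'])
E
python3 d.py
```

```text
t 3.125 roll err 0.0007723667954799888 tilt [-1.e-04 -2.e-04 -1.e+00] d tool cm [-0.0424529   0.07113078 13.93190918] Fu,Fv,Fz -1.0297679025924598 1.0430110231154723 0.6382493087860374 w 0.09389213273429588 ff 0.0
```

>>> send_rows --deltas '[{"offset": [-0.04,0.07,3],"roll": 0,"jaw": 9.4},{"offset": [0,0,4],"roll": 0,"jaw": 9.4},{"offset": [0,0,4],"roll": 0,"jaw": 9.4},{"offset": [0,0,2.0],"roll": 0,"jaw": 9.4},{"offset": [0,0,0.93],"roll": 0,"jaw": 9.4},{"offset": [0,0,0],"roll": 0,"jaw": 7},{"offset": [0,0,0],"roll": 0,"jaw": 5.8},{"offset": [0,0,0],"roll": 0,"jaw": 5.8}]' --grip_force 12

```text
time: 4.12
eef_pos: [0.5381, 0.0548, 0.0674]
orientation: [0.001, 0.835, 0.55, 0.001]
wrist_force: [0.7, 0.1, -0.8]
gripper_width: 0.0675
finger_force: 0.0
```

```bash
python3 d.py; python3 -c "
from h import *
c=cap('scene'); im=c['image'][125:225,210:350]; cv2.imwrite('pics/s2.png',cv2.cvtColor(cv2.resize(im,None,fx=5,fy=5,interpolation=2),cv2.COLOR_RGB2BGR))"
```

```text
t 4.125 roll err 5.822775107028667e-05 tilt [ 8.0e-04  2.3e-03 -1.0e+00] d tool cm [-0.0458055  -0.11132372  0.13803231] Fu,Fv,Fz 0.37048381309639844 -0.5919431602020127 -0.8281760092026635 w 0.06754870554268082 ff 0.0
```

View pics/s2.png

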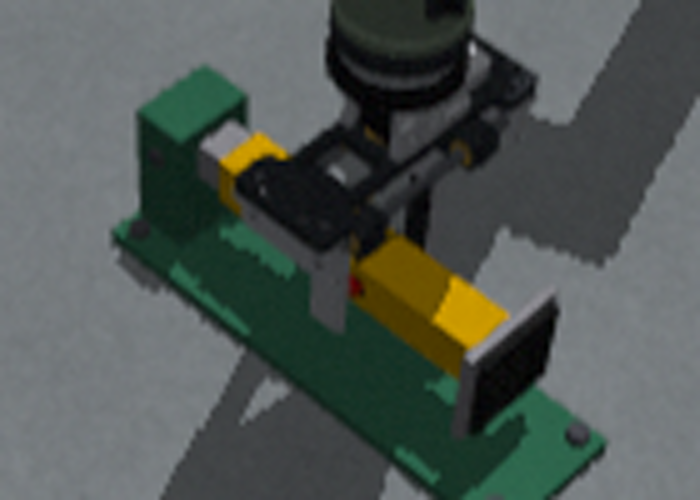

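The crop shows the fingers straddling the tube, with the button just visible beside the front finger at crop pixel (355,287).

>>> send_rows --deltas '[{"offset": [0,0,0],"roll": 0,"jaw": 5.8},{"offset": [0,0,0],"roll": 0,"jaw": 5.8}]'

```text
time: 4.42
eef_pos: [0.5372, 0.0549, 0.0664]
orientation: [0.0, 0.835, 0.55, 0.0]
wrist_force: [-0.2, -0.9, 0.4]
gripper_width: 0.0581
finger_force: 0.0
```

```bash
python3 d.py
```

```text
t 4.425 roll err -0.00010766881327258975 tilt [ 1.e-04  3.e-04 -1.e+00] d tool cm [-0.01274751 -0.02269196  0.03617473] Fu,Fv,Fz -0.905866429977232 -0.1655210020832782 0.35550987051723787 w 0.05808658537054519 ff 0.0
```

Settled on target, so I'll close gently and check the side force.

>>> send_rows --deltas '[{"offset": [0,0,0],"roll": 0,"jaw": 4.6},{"offset": [0,0,0],"roll": 0,"jaw": 3.8},{"offset": [0,0,0],"roll": 0,"jaw": 3.2},{"offset": [0,0,0],"roll": 0,"jaw": 3.2},{"offset": [0,0,0],"roll": 0,"jaw": 3.2}]' --grip_force 12

```text
time: 5.05
eef_pos: [0.5361, 0.0553, 0.0661]
orientation: [-0.001, 0.835, 0.55, -0.001]
wrist_force: [-3.2, 1.5, 5.4]
gripper_width: 0.0361
finger_force: 12.0
```

```bash
python3 d.py
```

```text
t 5.05 roll err -1.858522438681249e-05 tilt [-3.0e-04 -2.1e-03 -1.0e+00] d tool cm [-0.00433572  0.09114658  0.01344529] Fu,Fv,Fz 0.06844145544158867 3.52167549765169 5.444892068985875 w 0.03607450989567515 ff 11.99946995882783
```

>>> send_rows --deltas '[{"offset": [0,-0.08,0],"roll": 0,"jaw": 3.2},{"offset": [0,0,0],"roll": 0,"jaw": 3.2},{"offset": [0,0,0],"roll": 0,"jaw": 3.2},{"offset": [0,0,0],"roll": 0,"jaw": 3.2}]' --grip_force 40

```text
time: 5.55
eef_pos: [0.5362, 0.0553, 0.0661]
orientation: [-0.0, 0.835, 0.55, -0.0]
wrist_force: [-2.8, 0.5, 4.6]
gripper_width: 0.0354
finger_force: 40.0
```

```bash
python3 d.py
```

```text
t 5.55 roll err -0.00022426893562781095 tilt [-0.e+00 -5.e-04 -1.e+00] d tool cm [-0.00639948  0.08695791  0.01484427] Fu,Fv,Fz -0.6240119676796457 2.8237752810603682 4.626356601716405 w 0.03537459159441739 ff 39.99978242442012
```

>>> send_rows --deltas '[{"offset": [0.1,0,0],"roll": 0,"jaw": 3.2},{"offset": [0,0,0],"roll": 0,"jaw": 3.2}]'

```text
time: 5.8
eef_pos: [0.5362, 0.0553, 0.0661]
orientation: [0.0, 0.835, 0.55, -0.001]
wrist_force: [-4.6, -1.5, 5.5]
gripper_width: 0.0358
finger_force: 40.0
```

```bash
python3 d.py
```

```text
t 5.8 roll err -0.00012712752601972029 tilt [-1.8e-03 -8.0e-04 -1.0e+00] d tool cm [-0.01467301  0.0877611   0.01240962] Fu,Fv,Fz -3.1499979570218835 3.628456756568931 5.477151699393899 w 0.035797611668361574 ff 40.00137750059366
```

>>> send_rows --deltas '[{"offset": [0.1,0,0],"roll": 0,"jaw": 3.2},{"offset": [0.1,0,0],"roll": 0,"jaw": 3.2},{"offset": [0,0,0],"roll": 0,"jaw": 3.2}]'

```text
time: 6.18
eef_pos: [0.5367, 0.0565, 0.0662]
orientation: [0.0, 0.835, 0.55, -0.001]
wrist_force: [-4.8, -3.3, 5.6]
gripper_width: 0.0361
finger_force: 40.0
```

```bash
python3 d.py
```

```text
t 6.175 roll err -0.00014167366836710096 tilt [-3.e-03 -8.e-04 -1.e+00] d tool cm [-0.14449965  0.08541426  0.01581383] Fu,Fv,Fz -4.88983072360807 3.124437174500092 5.565537212844259 w 0.036094370114831804 ff 40.00198859721422
```

>>> send_rows --deltas '[{"offset": [0.1,0,0],"roll": 0,"jaw": 3.2},{"offset": [0.1,0,0],"roll": 0,"jaw": 3.2},{"offset": [0,0,0],"roll": 0,"jaw": 3.2}]'

```text
time: 6.55
eef_pos: [0.5375, 0.0582, 0.0662]
orientation: [0.001, 0.835, 0.55, -0.002]
wrist_force: [-5.5, -4.4, 5.9]
gripper_width: 0.0356
finger_force: 40.0
```

```bash
python3 d.py
```

```text
t 6.55 roll err -0.00011417265182133432 tilt [-3.2e-03 -9.0e-04 -1.0e+00] d tool cm [-0.33139045  0.08473314  0.01601899] Fu,Fv,Fz -6.221508690350562 3.346380905402054 5.871887645379244 w 0.035560505788197916 ff 40.00218138098717
```

>>> send_rows --deltas '[{"offset": [0.1,0,0],"roll": 0,"jaw": 3.2},{"offset": [0.1,0,0],"roll": 0,"jaw": 3.2},{"offset": [0,0,0],"roll": 0,"jaw": 3.2}]'

```text
time: 6.92
eef_pos: [0.5381, 0.0597, 0.0661]
orientation: [0.001, 0.835, 0.55, -0.002]
wrist_force: [-6.5, -5.5, 7.0]
gripper_width: 0.0362
finger_force: 40.0
```

```bash
python3 d.py
```

```text
t 6.925 roll err -1.492394337039379e-05 tilt [-4.e-03 -9.e-04 -1.e+00] d tool cm [-0.48757586  0.08653247  0.01571179] Fu,Fv,Fz -7.614512268749389 3.823992322986589 7.02268048962603 w 0.03616450090028308 ff 40.00103121623397
```

>>> send_rows --deltas '[{"offset": [0.1,0,0],"roll": 0,"jaw": 3.2},{"offset": [0.1,0,0],"roll": 0,"jaw": 3.2},{"offset": [0.1,0,0],"roll": 0,"jaw": 3.2},{"offset": [0,0,0],"roll": 0,"jaw": 3.2}]'

```text
time: 7.42
eef_pos: [0.5391, 0.062, 0.0661]
orientation: [0.001, 0.835, 0.55, -0.002]
wrist_force: [-7.1, -4.0, 7.6]
gripper_width: 0.0354
finger_force: 40.0
```

```bash
python3 d.py; python3 -c "
from h import *
c=cap('scene'); im=c['image'][125:225,210:350]; cv2.imwrite('pics/s3.png',cv2.cvtColor(cv2.resize(im,None,fx=5,fy=5,interpolation=2),cv2.COLOR_RGB2BGR))"
```

```text
t 7.425 roll err 0.0002542083540074748 tilt [-4.9e-03 -8.0e-04 -1.0e+00] d tool cm [-0.73804208  0.08506776  0.01673501] Fu,Fv,Fz -6.5164513586193715 4.890223113588216 7.597991374841263 w 0.03538454723600137 ff 40.00387743115425
```

View pics/s3.png

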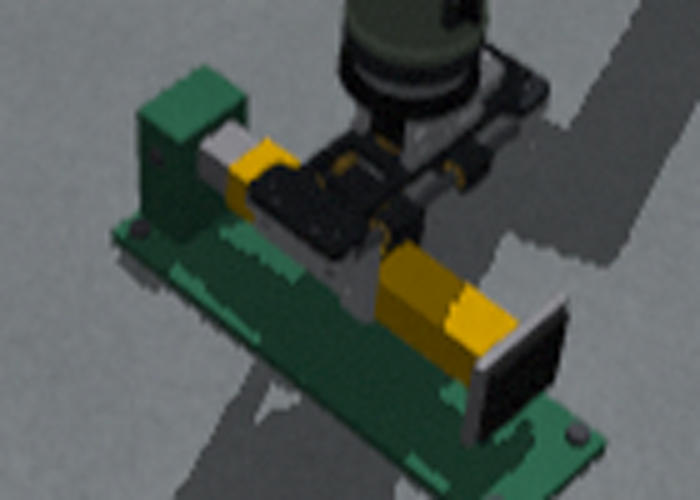

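The crop shows the end plate shifted about 7 mm outwards from the last picture, to (567,303), and the button is covered. The tube is moving with the gripper.

>>> send_rows --deltas '[{"offset": [0.2,0,0],"roll": 0,"jaw": 3.2},{"offset": [0.3,0,0],"roll": 0,"jaw": 3.2},{"offset": [0.3,0,0],"roll": 0,"jaw": 3.2},{"offset": [0.3,0,0],"roll": 0,"jaw": 3.2},{"offset": [0.3,0,0],"roll": 0,"jaw": 3.2},{"offset": [0.3,0,0],"roll": 0,"jaw": 3.2},{"offset": [0.3,0,0],"roll": 0,"jaw": 3.2},{"offset": [0,0,0],"roll": 0,"jaw": 3.2}]'

```text
time: 8.48
eef_pos: [0.5476, 0.0818, 0.0661]
orientation: [0.0, 0.835, 0.55, -0.001]
wrist_force: [-5.3, -0.6, 5.6]
gripper_width: 0.0354
finger_force: 40.0
```

```bash
python3 d.py
```

```text
t 8.475 roll err 0.0004404500619178394 tilt [-2.6e-03 -6.0e-04 -1.0e+00] d tool cm [-2.89207269  0.08873833  0.02061283] Fu,Fv,Fz -2.6033797199475552 4.60957926188977 5.643375568742922 w 0.03543185845095251 ff 40.002693235874176
```

>>> send_rows --deltas '[{"offset": [0.3,0,0],"roll": 0,"jaw": 3.2},{"offset": [0.3,0,0],"roll": 0,"jaw": 3.2},{"offset": [0.2,0,0],"roll": 0,"jaw": 3.2},{"offset": [0.2,0,0],"roll": 0,"jaw": 3.2},{"offset": [0.1,0,0],"roll": 0,"jaw": 3.2},{"offset": [0,0,0],"roll": 0,"jaw": 3.2}]'

```text
time: 9.22
eef_pos: [0.5519, 0.0918, 0.0661]
orientation: [0.001, 0.835, 0.55, -0.001]
wrist_force: [-5.5, -1.9, 6.9]
gripper_width: 0.0359
finger_force: 40.0
```

>>> send_rows --deltas '[{"offset": [0.1,0,0],"roll": 0,"jaw": 3.2},{"offset": [0.1,0,0],"roll": 0,"jaw": 3.2},{"offset": [0.1,0,0],"roll": 0,"jaw": 3.2}]'

```text
time: 9.6
eef_pos: [0.5534, 0.0954, 0.0661]
orientation: [0.0, 0.835, 0.55, -0.001]
wrist_force: [-4.0, 1.4, 3.0]
gripper_width: 0.0355
finger_force: 40.0
```

>>> send_rows --deltas '[{"offset": [0.1,0,0],"roll": 0,"jaw": 3.2},{"offset": [0,0,0],"roll": 0,"jaw": 3.2}]'

```text
time: 9.85
eef_pos: [0.5546, 0.0983, 0.0661]
orientation: [-0.001, 0.835, 0.55, 0.001]
wrist_force: [-1.7, 6.1, 2.0]
gripper_width: 0.0357
finger_force: 40.0
```

```bash
python3 d.py
```

```text
t 9.85 roll err -9.948590581522169e-05 tilt [ 3.1e-03  1.0e-04 -1.0e+00] d tool cm [-4.68916346e+00  9.39516235e-02 -1.61210614e-03] Fu,Fv,Fz 4.937330522262922 3.9783988295475208 2.003625663221823 w 0.03566436799392582 ff 40.00051483511925
```

>>> send_rows --deltas '[{"offset": [0.1,0,0],"roll": 0,"jaw": 3.2},{"offset": [0,0,0],"roll": 0,"jaw": 3.2}]'

```text
time: 10.1
eef_pos: [0.5548, 0.0986, 0.0662]
orientation: [-0.001, 0.835, 0.55, 0.001]
wrist_force: [-2.6, 5.3, 2.5]
gripper_width: 0.0358
finger_force: 40.0
```

```bash
python3 d.py
```

```text
t 10.1 roll err -2.4349996411248568e-05 tilt [ 0.0018 -0.     -1.    ] d tool cm [-4.71987793  0.09196266  0.00710142] Fu,Fv,Fz 3.8453591566898737 4.464112178293648 2.54289373877503 w 0.03583389416571624 ff 39.99993709847331
```

>>> send_rows --deltas '[{"offset": [0.1,0,0],"roll": 0,"jaw": 3.2},{"offset": [0.1,0,0],"roll": 0,"jaw": 3.2},{"offset": [0,0,0],"roll": 0,"jaw": 3.2}]'

```text
time: 10.48
eef_pos: [0.5549, 0.099, 0.0661]
orientation: [-0.0, 0.835, 0.55, -0.001]
wrist_force: [-6.0, -0.2, 5.5]
gripper_width: 0.0355
finger_force: 40.0
```

```bash
python3 d.py
```

```text
t 10.475 roll err -0.00021395860663936812 tilt [-9.e-04 -6.e-04 -1.e+00] d tool cm [-4.76111402  0.09524561  0.01739144] Fu,Fv,Fz -2.506614514465202 5.421944797354148 5.505930871577311 w 0.035517894160047775 ff 40.001014675945044
```

The tube has stopped at about 47.5 mm and the pull is rising, so this is the lock. Next is the tug.

>>> send_rows --deltas '[{"offset": [0.1,0,0],"roll": 0,"jaw": 3.2},{"offset": [0.1,0,0],"roll": 0,"jaw": 3.2},{"offset": [0,0,0],"roll": 0,"jaw": 3.2}]'

```text
time: 10.85
eef_pos: [0.5555, 0.1004, 0.0661]
orientation: [0.0, 0.835, 0.55, -0.001]
wrist_force: [-6.5, -0.4, 5.9]
gripper_width: 0.0358
finger_force: 40.0
```

```bash
python3 d.py
```

```text
t 10.85 roll err -0.00023320576378190334 tilt [-1.6e-03 -8.0e-04 -1.0e+00] d tool cm [-4.91433022  0.09519385  0.02150679] Fu,Fv,Fz -2.979343988256877 5.800552688963571 5.933077894162212 w 0.03575784519365529 ff 40.001302398741245
```

>>> send_rows --deltas '[{"offset": [0.1,0,0],"roll": 0,"jaw": 3.2},{"offset": [0,0,0],"roll": 0,"jaw": 3.2}]'

```text
time: 11.1
eef_pos: [0.5558, 0.1011, 0.0661]
orientation: [0.0, 0.835, 0.55, -0.001]
wrist_force: [-7.2, -0.6, 6.1]
gripper_width: 0.0355
finger_force: 40.0
```

```bash
python3 d.py
```

```text
t 11.1 roll err -0.00025897137141513745 tilt [-2.e-03 -8.e-04 -1.e+00] d tool cm [-4.99121157  0.09538779  0.02248957] Fu,Fv,Fz -3.4062099660157332 6.3845272404148865 6.125146383508749 w 0.03551856432669423 ff 40.0013311766088
```

>>> send_rows --deltas '[{"offset": [0.1,0,0],"roll": 0,"jaw": 3.2},{"offset": [0.1,0,0],"roll": 0,"jaw": 3.2},{"offset": [0,0,0],"roll": 0,"jaw": 3.2}]'

```text
time: 11.48
eef_pos: [0.556, 0.1015, 0.0661]
orientation: [0.001, 0.835, 0.55, -0.002]
wrist_force: [-8.6, -5.2, 6.7]
gripper_width: 0.036
finger_force: 40.0
```

```bash
python3 d.py; python3 -c "
from h import *
c=cap('scene'); im=c['image'][125:225,210:350]; cv2.imwrite('pics/s4.png',cv2.cvtColor(cv2.resize(im,None,fx=5,fy=5,interpolation=2),cv2.COLOR_RGB2BGR))"
```

```text
t 11.475 roll err -3.182065233816258e-05 tilt [-0.005  -0.0013 -1.    ] d tool cm [-5.03213555  0.09757727  0.03513101] Fu,Fv,Fz -8.191253220130443 5.823011509908913 6.747474028873271 w 0.03596170310676426 ff 40.0043722987175
```

View pics/s4.png

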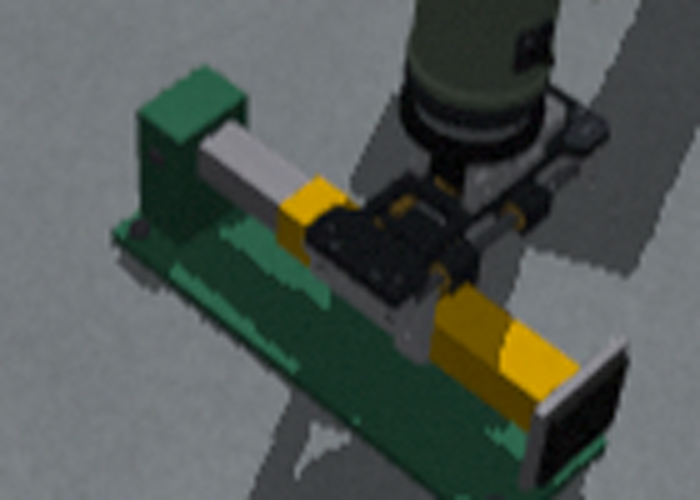

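The crop shows the tube let out, with the end plate at (625,345) and the button hidden behind the hand. It has now stopped hard at 50 mm. I'll finish the tug.

>>> send_rows --deltas '[{"offset": [0.08,0,0],"roll": 0,"jaw": 3.2},{"offset": [0,0,0],"roll": 0,"jaw": 3.2},{"offset": [0,0,0],"roll": 0,"jaw": 3.2}]'

```text
time: 11.9
eef_pos: [0.556, 0.1015, 0.0661]
orientation: [0.001, 0.835, 0.55, -0.003]
wrist_force: [-10.2, -6.6, 9.0]
gripper_width: 0.0356
finger_force: 40.0
```

```bash
python3 d.py
```

```text
t 11.9 roll err -0.00011932378045958508 tilt [-0.0062 -0.0015 -1.    ] d tool cm [-5.04058445  0.09757716  0.04254458] Fu,Fv,Fz -10.143691204071633 6.778791361742655 8.99313753672644 w 0.03559995481238195 ff 40.00396812334657
```

>>> send_rows --deltas '[{"offset": [0.05,0,0],"roll": 0,"jaw": 3.2},{"offset": [0,0,0],"roll": 0,"jaw": 3.2},{"offset": [0,0,0],"roll": 0,"jaw": 3.2},{"offset": [-0.15,0,0],"roll": 0,"jaw": 3.2},{"offset": [-0.15,0,0],"roll": 0,"jaw": 3.2},{"offset": [0,0,0],"roll": 0,"jaw": 3.2}]'

```text
time: 12.65
eef_pos: [0.5559, 0.1013, 0.0661]
orientation: [0.0, 0.835, 0.55, -0.001]
wrist_force: [-5.4, -0.0, 5.3]
gripper_width: 0.0357
finger_force: 40.0
```

```bash
python3 d.py
```

```text
t 12.65 roll err -7.887398454385683e-05 tilt [-2.1e-03 -9.0e-04 -1.0e+00] d tool cm [-5.01425783  0.09837611  0.01870364] Fu,Fv,Fz -2.1858957815749402 4.975057897004996 5.26538557751852 w 0.03573967399959887 ff 40.003890451043844
```

Open to about 7 cm, then rise straight up.

>>> send_rows --deltas '[{"offset": [0,0,0],"roll": 0,"jaw": 5.0},{"offset": [0,0,0],"roll": 0,"jaw": 7.5},{"offset": [0,0,0],"roll": 0,"jaw": 8},{"offset": [0,0,0],"roll": 0,"jaw": 8},{"offset": [0,0,-2],"roll": 0,"jaw": 8},{"offset": [0,0,-4],"roll": 0,"jaw": 8},{"offset": [0,0,-5],"roll": 0,"jaw": 8},{"offset": [0,0,-5],"roll": 0,"jaw": 8}]'

```text
time: 13.65
eef_pos: [0.5565, 0.1023, 0.2274]
orientation: [0.0, 0.835, 0.55, -0.0]
wrist_force: [1.1, 0.3, 0.5]
gripper_width: 0.0799
finger_force: 0.0
```

>>> send_rows --deltas '[{"offset": [0,0,-3],"roll": 0,"jaw": 8},{"offset": [0,0,0],"roll": 0,"jaw": 8},{"offset": [0,0,0],"roll": 0,"jaw": 8}]'

```text
time: 14.02
eef_pos: [0.5557, 0.1023, 0.2543]
orientation: [-0.001, 0.835, 0.55, -0.001]
wrist_force: [-0.5, -0.2, -0.6]
gripper_width: 0.0805
finger_force: 0.0
```

```bash
python3 d.py; python3 -c "
from h import *
c=cap('scene'); im=c['image'][125:225,210:350]; cv2.imwrite('pics/s5.png',cv2.cvtColor(cv2.resize(im,None,fx=5,fy=5,interpolation=2),cv2.COLOR_RGB2BGR))"
```

```text
t 14.025 roll err -0.00013543861142586248 tilt [-0.0012 -0.0024 -1.    ] d tool cm [-5.07290428  0.19665011 18.83546984] Fu,Fv,Fz -0.39465405540945764 0.4104112523836521 -0.6140072454458104 w 0.08051088040516806 ff 0.0
```

View pics/s5.png

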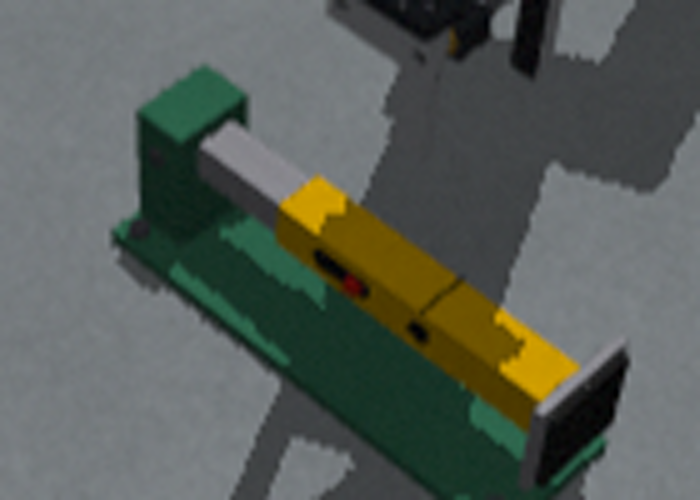

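The crop shows the red button standing out in the slot at (352,286), the same spot as at the start. The round hole is empty at (418,332) and the gripper is clear.

```bash
python3 -c "
from rig import robot
print(robot.job_done())"
```

```text
the job is handed in; nothing more can be done
None
```

The yellow tube is let out about 50 mm, and the red button stands out in the slot and held a tug of just over 10 N; the gripper is clear and the job is handed in, though the hand-in returned no verdict.

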